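Fit the locking arm on the splined spindle of a collet stand

ROBOT

A 7-joint arm with a two-finger parallel gripper is mounted at the origin on the work surface. World frame = base frame: x ahead of the robot, y to its left, z up, the work surface at z = 0. Lengths are in m, angles in rad, forces in N, time in s.
With the tool pointing down it reaches from about 0.425 to 0.875 m from the base axis. Payload 8.4 kg.
Tool frame: the origin (TCP) lies at the very end of the fingers, on their centre line; the grasp point (between the pads) lies 19 mm behind it; z points along the fingers, y is the line along which they close (so a half turn about z gives the same grasp; the last joint's range is limited). The gripper opens to 85 mm and grips with 20 to 120 N. Pads are 22 mm wide; open, the fingers measure 114 mm over their backs; the gripper's body (76 mm by 85 mm) begins 54 mm behind the grasp point. The pads swing forward as they close: fully open they stand 13 mm farther back than shut.
Start: joints at [1.037, 0.333, 0.04, 1.465, -0.013, 1.343, -0.059], TCP at [0.274, -0.59, 0.231] pointing down, gripper open.
Joint ranges: [-2.58, 2.58], [-0.38, 2.09], [-1.3, 1.39], [0.25, 2.4], [-1.5, 4.64], [0.08, 2.09], [-2.65, 2.65]. Speed limits (rad/s): [2.22, 2.22, 2.79, 2.79, 3.14, 3.14, 3.14].

INTERFACE

Orientations are given as a rotation vector (axis times angle).
In Python, from station import arm gives the robot as it stands.
- The arm moves only by the tool move_arm, never from a script. Its argument "commands" is a list that holds one entry, the list of rows, each a list of 7 numbers: the opening, from -1 (shut) to 1 (fully open), then the shift along the tool's x, y, z each as a share of 25 mm, from -1 to 1, then the turn, a rotation vector about the tool's x, y, z each as a share of 8 degrees, from -1 to 1. In form: [[[grip, dx, dy, dz, wx, wy, wz], ...]]. A call has 1 to 12 rows; each row shifts and turns the commanded pose from where the row before left it, along the tool's axes as they then stand; what a row does not reach is not made up. A row lasts 1/10 s, in which the tool goes at most 50 mm and 8.59 degrees, less where a joint would pass 70% of its speed; a pose out of reach is approached as far as the arm can. A call with a number of a shift or a turn outside -1 to 1 is refused whole. A call with a gripper value outside its range is refused whole. The fingers move at their own pace and stop on an object; the grip force is fixed at half the most. Time passes only in rows, so rows that do not move let the fingers close. It gives the time, the measured TCP pose, the force, the opening and the grip force at its end, in the units of the state.
- arm.sense(): the state, without advancing time (a new reading comes with each control period).
- arm.capture(name): name is "scene" or "top"; returns a dict with "pixels" (384x512x3 uint8, blue, green, red), "camera_matrix" (3x3 intrinsics, pixels), "view" (4x4, takes a point from world to camera coordinates). Camera axes: x right, y down, z forward; pixel columns grow to the right and rows downward; lengths in m; the calibration is good to about 2 mm. A picture is of the moment at which its call begins. There is no depth.
- arm.job_done(): hands the job in; it is judged then, once.
The state is a dict: "time_s": time; "qpos": joint angles; "joint_velocities": joint speeds; "joint_efforts": joint torques, N m; "tcp_pos": TCP position; "orientation": TCP orientation; "wrist_force": force on the tool from outside, world axes, zero at the start; "moment": the same for the moment, N m; "opening": finger opening in m; "finger_force": force on a finger pad.
Only numpy, scipy, OpenCV 4.12 (cv2) and the standard library are available. Lean on these libraries where they do the work, as an engineer would, in place of code of your own. Each camera call takes 0.05 s, during which the arm holds its last target. There are 200 camera calls.

TASK

Lock the spindle of the collet-tightening stand: turn the spindle until its teeth line up with the slots of the locking arm, then slide the locking arm down over the spindle, fully home on the housing, with its bar lying between the two posts of the fork. Do not let it drop, leave the loose collet, the wrench and the tray where they are, and let go of everything at the end.

Things in the scene. Friction and masses are not known exactly. Their poses are not given: they have to be found in the camera images.
- stand: Grey bench stand bolted down (its place and yaw vary): base plate 190 x 90 x 12 mm (x -50 to +140 mm), a round bearing housing 60 mm across whose flat top is 36 mm above the bench, and a fork. Origin: on the bench surface under the spindle's axis; z up; +x points from the spindle to the fork.
- fork (a point): Middle of the fork's mouth, at the tops of its two posts: 105 mm along the stand's +x from the spindle axis, 54 mm above the bench. The posts stand left and right (stand's +-y), each 16 x 12 mm in plan; the gap between them is 30 mm.
- spindle (a joint): Turning angle of the bright steel spindle about its upright axis, rad, positive anticlockwise from above, limits +-3.1. It stays where it is left (friction 0.12 N m). At 0 its teeth point along the stand's +-x and +-y; at 0, or whole quarter turns (1.571) from it, a locking arm whose bar points to the fork slides on. It starts at 0.35 to 1.22, out of line.
- teeth (a point): On the spindle's axis at the top of its teeth, 66 mm above the bench; turns with the spindle. Four straight teeth 90 degrees apart, along this point's +-x and +-y: 8 mm wide, 36 mm across over the tips, core 23 mm across, from the housing top (36 mm above the bench) up to here, the top 4 mm chamfered.
- spindle_top (a point): Middle of the top face of the spindle's flat driving tang, 90 mm above the bench. The tang, 19 mm long, 10 mm thick and 24 mm high (66 to 90 mm above the bench), can be gripped across its thickness to turn the spindle; at joint angle 0 its length lies along the stand's x. It passes through the arm's bore.
- lock_arm: Loose locking arm, 0.25 to 0.5 kg, lying flat on the bench: a steel square hub 48 x 48 x 30 mm with a slotted through bore, and an aluminium bar 24 mm wide, 12 mm thick, flush with the underside, running along +x to 130 mm from the bore's axis. Origin: on the bore's axis at the underside; z up. The hub's +-y faces can be gripped from above.
- bore (a point): Middle of the bore's mouth on the hub's top face, 30 mm above the underside. Four slots along the arm's +-x and +-y: 10 mm wide (1 mm clearance each side of a tooth), 38 mm across over the slot ends, lands 25 mm apart. When home the underside is 36 mm above the bench and the tang sticks out 24 mm above the hub.
- bar_tip (a point): End of the bar, 130 mm along the arm's +x from the bore's axis, 6 mm above its underside.
- collet: Bystander: a loose dark steel collet, 44 mm across its foot and 58 mm high, standing on the bench. Origin under its centre.
- wrench: Bystander: a loose steel wrench 200 mm long lying on the bench along its x.
- tray: Bystander: a clear open tray 170 x 120 x 50 mm with collets, fixed to the bench. Origin under its centre.
Not all that is in view belongs to the job. Several things have the shape of the lock_arm; the one meant has the colours described above. Leave any orange look-alike of the stand alone.

How it is judged:
On the way, in this order (a step that is already met when the one before it is completed fails the run):
1. the spindle's teeth are turned into line with the fork (within 0.12 rad of 0 or a whole number of quarter turns) ((value of joint spindle between -1.6908 and -1.4508 rad or value of joint spindle between -0.12 and 0.12 rad or value of joint spindle between 1.4508 and 1.6908 rad or value of joint spindle above 3.02 rad or value of joint spindle below -3.02 rad)), for 0.2 s.
2. the locking arm is fully home on the spindle with its bar in the fork (horizontal distance between lock_arm and stand below 0.003 m and z of lock_arm in the frame of stand below 0.039 m and angle between lock_arm's own z axis and vertical below 0.06 rad and x of bar_tip in the frame of stand above 0.12 m and angle between the x axis of lock_arm and the x axis of stand, either way round below 0.07 rad), for 0.2 s.
At the end, for the whole second after the job is handed in: The arm's bore axis is within 3 mm of the spindle axis, its underside is under 39 mm above the bench (home is 36), it is level within 0.06 rad, its bar points to the fork within 0.07 rad with its tip more than 120 mm along the stand's +x, and it is at rest (all of step 2 and linear speed of lock_arm below 0.02 m/s); the robot touches nothing.
It fails at once if the locking arm falls freely (faster than 0.5 m/s while the fingers do not hold it) (linear speed of lock_arm above 0.5 m/s and contact force between the fingers and lock_arm below 0.2 N).
It fails at once if the collet is moved by more than 20 mm (distance of collet from where it was at the start of the episode above 0.02 m).
It fails at once if the wrench is moved by more than 20 mm (distance of wrench from where it was at the start of the episode above 0.02 m).
It fails at once if the tray is struck (over 10 N by the arm or the locking arm) (contact force between any of the arm, the fingers, lock_arm and tray above 10 N).
It also fails if it takes over 61 s, if anything falls off the work surface, if the arm or the gripper's body presses on something with over 40 N, if the wrist force passes 120 N, or if a joint passes its speed limit or range.

## Working session

There is one attempt and no reset: what is moved stays moved. The work goes in short steps, Python scripts to look and compute and a tool call to move; the robot and the scene stay as the last step left them, time stands still between calls to the robot, and variables do not carry over. Pictures are saved under pics/ and viewed, at most 10 in all, crops included, and the job is handed in when it is done.

Besides the shell and the picture viewer there is one more tool, called after "Request:" by a JSON object that holds its "op" and its "data". move_arm: Moves the arm, as the interface text tells. Shift numbers are shares of 25 mm and turn numbers shares of 8 degrees, none past 1 either way. Its arguments: {"type":"object","properties":{"commands":{"type":"array"}},"required":["commands"]}

```bash
mkdir -p pics; ls; python3 - <<'E'
from station import arm
import cv2,numpy as np
for n in("scene","top"):
    c=arm.capture(n);cv2.imwrite(f"pics/{n}0.png",c["pixels"]);np.savez(f"{n}0.npz",**c)
    print(n,c["camera_matrix"].round(1).tolist(),c["view"].round(3).tolist())
print(arm.sense())
E
```

```text
pics
scene [[371.9, 0.0, 259.3], [0.0, 371.9, 190.6], [0.0, 0.0, 1.0]] [[0.092, 0.996, -0.013, -0.061], [0.622, -0.067, -0.78, -0.256], [-0.777, 0.064, -0.626, 1.53], [0.0, 0.0, 0.0, 1.0]]
top [[420.3, 0.0, 263.5], [0.0, 420.3, 184.3], [0.0, 0.0, 1.0]] [[-0.026, -1.0, -0.009, 0.02], [-0.99, 0.027, -0.137, 0.545], [0.137, 0.005, -0.991, 1.502], [0.0, 0.0, 0.0, 1.0]]
{'time_s': 0.1, 'qpos': array([ 1.03679029,  0.33380853,  0.0399087 ,  1.4661359 , -0.01338693,
        1.34330818, -0.05846594]), 'joint_velocities': array([-0.00083139, -0.00020753,  0.00121954, -0.00327724,  0.0009564 ,
        0.00145465,  0.00051238]), 'joint_efforts': array([ 5.16955712e-03, -6.60011744e+01,  1.37126181e+00, -4.06470215e+01,
        1.72037096e-02,  8.97786347e-03, -4.27933367e-05]), 'tcp_pos': array([ 0.27359189, -0.58918426,  0.23055417]), 'orientation': array([-3.06634619e+00, -6.77319578e-01,  6.48773838e-04]), 'wrist_force': array([ 0.16547933,  1.26603409, -0.0071857 ]), 'moment': array([-0.04410118,  0.02158549, -0.00353468]), 'finger_force': 0.0, 'opening': 0.085483167594437}
```

```bash
python3 - <<'E'
import cv2
for n in("scene","top"):
    cv2.imwrite(f"pics/{n}0b.png",cv2.resize(cv2.imread(f"pics/{n}0.png"),(800,600),interpolation=cv2.INTER_CUBIC))
E
```

```text
(no output)
```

View pics/scene0b.png

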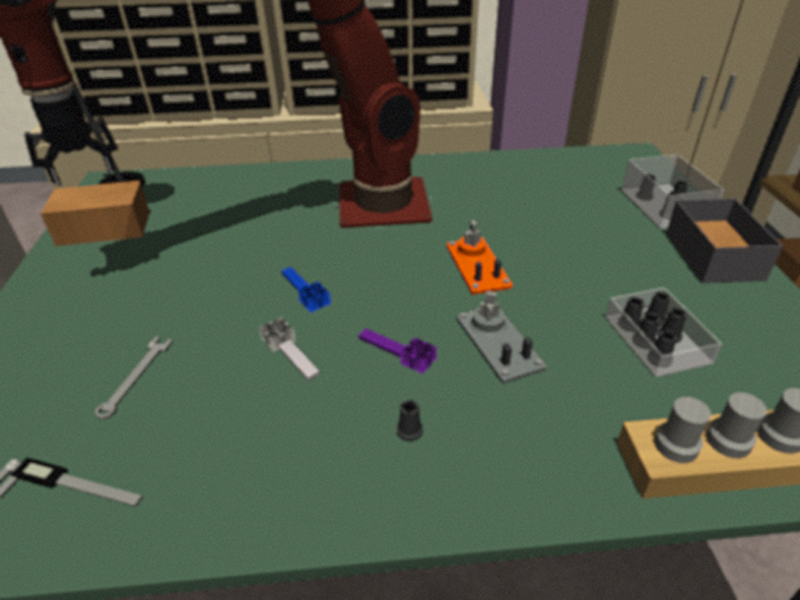

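View pics/top0b.png

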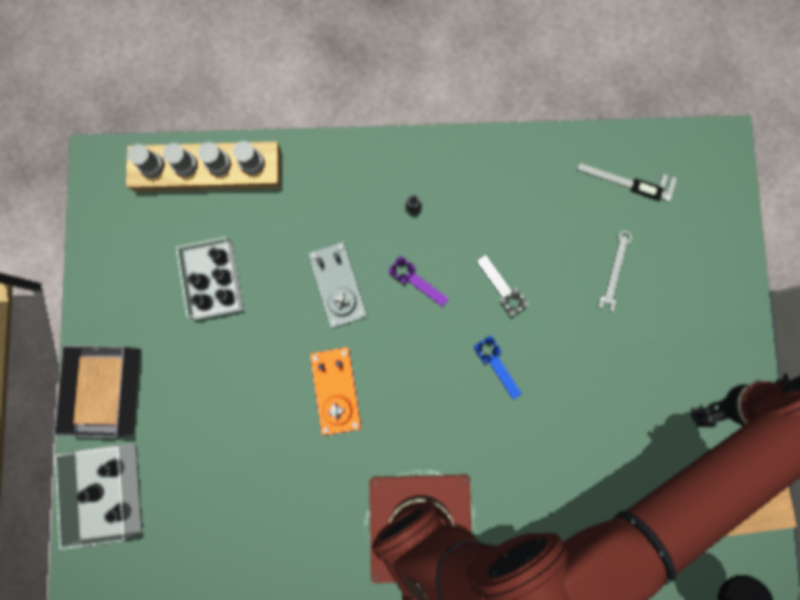

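The scene view (800x600) shows the steel/aluminium arm's hub at (277,335) and its tip at (312,370). The grey stand's spindle is at (490,305) with posts at (506,353) and (527,347). In the top view the hub is at (513,302), the tip at (484,260), the spindle at (342,300) and the posts at (320,263) and (336,258). Next I'll zoom in on both.

```bash
python3 - <<'E'
import cv2,numpy as np
def crop(n,x,y,w=56,h=48):
    im=cv2.imread(f"pics/{n}0.png")[y:y+h,x:x+w]
    im=cv2.resize(im,(w*7,h*6+0) if 0 else (400,int(400*h/w)),interpolation=cv2.INTER_CUBIC)
    s=400/w
    for k in range(0,w,8): cv2.putText(im,str(x+k),(int((k+.5)*s),8),0,.3,(0,255,255)); cv2.line(im,(int((k+.5)*s),8),(int((k+.5)*s),12),(0,255,255))
    for k in range(0,h,8): cv2.putText(im,str(y+k),(0,int((k+.5)*s)+3),0,.3,(0,255,255))
    return im[:300]
# pixel boxes
A=np.hstack([crop("top",300,158,56,42),crop("top",190,150,80,60)])
B=np.hstack([crop("scene",160,198,56,42),crop("scene",285,185,80,60)])
cv2.imwrite("pics/c0.png",np.vstack([A,B]))
E
```

```text
(no output)
```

View pics/c0.png

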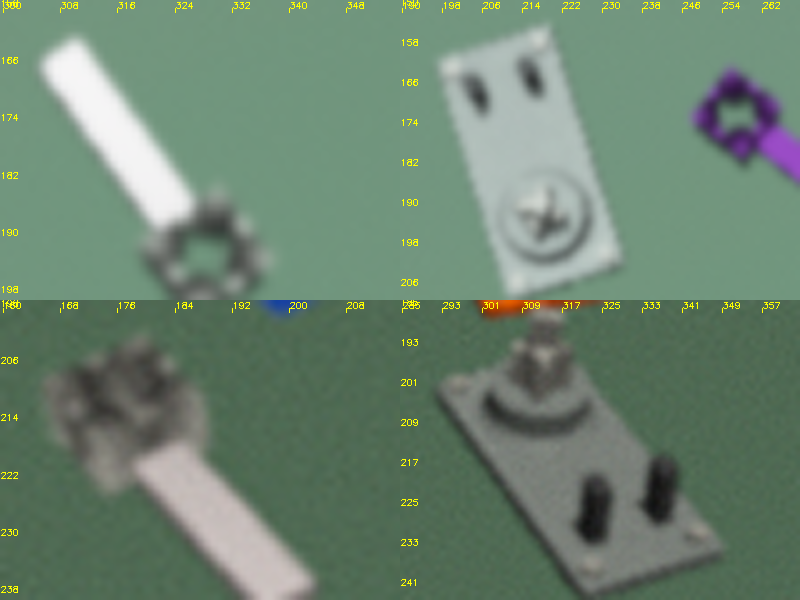

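Top tiles show the bar tip at (307,165), hub centre at (327,193), posts at (205,169) and (216,166), and the spindle tang and teeth at (218,193). The bottom tiles show the same objects from the scene camera, with the hub at about (176,212), the spindle top at (313,190) and post tops at (325,221) and (339,217).

```bash
cat > h.py <<'E'
import cv2,numpy as np
U=6
class V:
    def __init__(s,c): s.K=c["camera_matrix"];s.T=c["view"];s.im=c["pixels"];s.C=-s.T[:3,:3].T@s.T[:3,3]
    def rays(s,p): p=np.atleast_2d(p); return (np.c_[p,np.ones(len(p))]@np.linalg.inv(s.K).T)@s.T[:3,:3]
    def plane(s,p,z): d=s.rays(p); return s.C+d*((z-s.C[2])/d[:,2])[:,None]
    def proj(s,P): q=(np.atleast_2d(P)@s.T[:3,:3].T+s.T[:3,3])@s.K.T; return q[:,:2]/q[:,2:]
    def crop(s,x,y,w,h): return cv2.resize(s.im[y:y+h,x:x+w],None,fx=U,fy=U,interpolation=cv2.INTER_CUBIC)
def back(c,x,y): return (np.asarray(c,float).reshape(-1,2)+.5)/U-.5+[x,y]
def biggest(m): return max(cv2.findContours(m,cv2.RETR_EXTERNAL,cv2.CHAIN_APPROX_NONE)[0],key=cv2.contourArea)
def tri(va,pa,vb,pb):
    a,b=va.rays(pa)[0],vb.rays(pb)[0]; t=np.linalg.lstsq(np.c_[a,-b],vb.C-va.C,rcond=None)[0]
    P,Q=va.C+t[0]*a,vb.C+t[1]*b; return (P+Q)/2,np.linalg.norm(P-Q)
def load(n): return V(np.load(n+"0.npz"))
E
python3 - <<'E'
from h import *
t,s=load("top"),load("scene")
print("cams",t.C.round(3),s.C.round(3))
def rect(v,box,kind):
    x,y,w,h=box; c=v.crop(*box); hsv=cv2.cvtColor(c,cv2.COLOR_BGR2HSV).astype(int)
    bg=np.median(hsv.reshape(-1,3)[ :],0)
    S=hsv[...,1]
    return c,hsv
def show(tag,v,box,m,z):
    con=biggest(m); P=v.plane(back(con,*box[:2]),z)[:,:2]
    r=cv2.minAreaRect((P*1000).astype(np.float32)); print(tag,np.round(r[0],1),np.round(r[1],1),round(r[2],2)); return P
# plate
for v,box,tag in((t,(192,150,50,60),"top"),(s,(287,190,66,56),"scene")):
    c=v.crop(*box); S=cv2.cvtColor(c,cv2.COLOR_BGR2HSV)[...,1]
    th,m=cv2.threshold(S,0,255,cv2.THRESH_BINARY_INV+cv2.THRESH_OTSU)
    print(th); show("plate "+tag,v,box,m,.012)
for v,box,tag in((t,(302,158,26,32),"top"),(s,(176,216,36,34),"scene")):
    c=v.crop(*box); g=cv2.cvtColor(c,cv2.COLOR_BGR2HSV); m=((g[...,1]<(60 if v is t else 60))&(g[...,2]>(195 if v is t else 140))).astype(np.uint8)*255
    show("bar "+tag,v,box,m,.012)
    print(np.percentile(g[...,2],[5,50,95]),np.percentile(g[...,1],[5,50,95]))
E
```

```text
cams [ 0.335 -0.003  1.562] [ 1.355 -0.055  0.757]
39.0
plate top [563.2 184.8] [194.3  93.3] 16.45
39.0
plate scene [559.5 183.4] [227.3 105.4] 15.3
bar top [ 573.5 -191.1] [109.   26.7] 33.19
[149. 150. 244.] [ 0. 60. 63.]
bar scene [ 580.  -188.6] [108.3  27.5] 33.12
[101. 106. 199.] [14. 63. 69.]
```

```bash
python3 - <<'E'
from station import arm
from h import *
for n in("top","scene"):
    cs=[arm.capture(n) for _ in range(8)]; c=dict(cs[0]); c["pixels"]=np.mean([k["pixels"] for k in cs],0).astype(np.float32); np.savez(n+"A.npz",**c)
t,s=[V(np.load(n+"A.npz")) for n in("top","scene")]
def cr(v,x,y,w,h):
    S=400/w; im=cv2.resize(v.im[y:y+h,x:x+w],(400,int(h*S)),interpolation=cv2.INTER_CUBIC).clip(0,255).astype(np.uint8)
    im=cv2.normalize(im,None,0,255,cv2.NORM_MINMAX)
    for k in range(0,w,4): cv2.putText(im,str(x+k),(int((k+.5)*S)-8,8),0,.3,(0,0,255))
    for k in range(0,h,4): cv2.putText(im,str(y+k),(0,int((k+.5)*S)+3),0,.3,(0,0,255))
    return im[:300]
A=np.hstack([cr(t,206,182,26,20),cr(s,298,184,32,24)])
B=np.hstack([cr(t,314,180,28,21),cr(s,160,200,36,27)])
cv2.imwrite("pics/c1.png",np.vstack([A,B]))
E
```

```text
(no output)
```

View pics/c1.png

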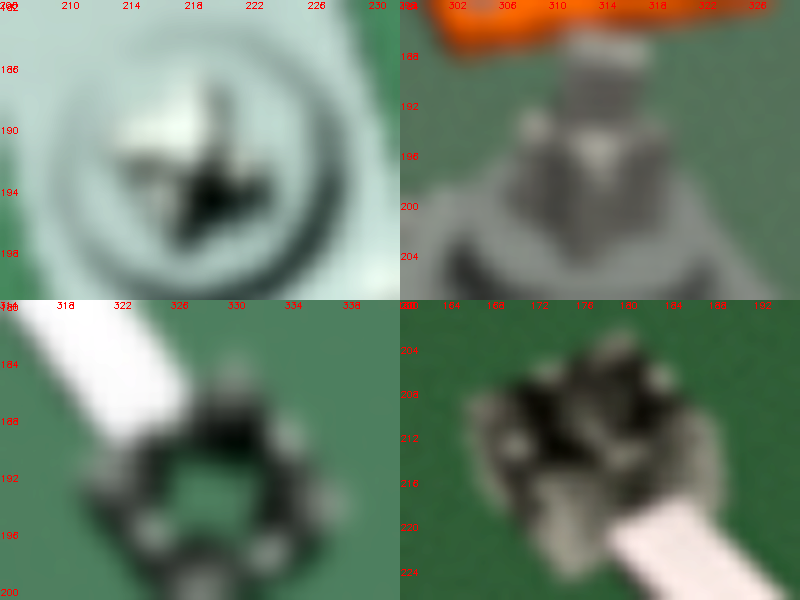

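The top view shows the bright tang top at about (216,189.5), with the tooth cross reaching (220,187), (213,192), (223,194) and (217,197). In the scene view the tang top is at (314,187.5). Hub corners and bore are visible at around (327,193) in the top view and (176,211) in the scene view. Next come heights and refined poses.

```bash
python3 - <<'E'
from h import *
t,s=[V(np.load(n+"A.npz")) for n in("top","scene")]
def blob(v,box,f):
    c=v.crop(*box).clip(0,255).astype(np.uint8); m=f(cv2.cvtColor(c,cv2.COLOR_BGR2HSV).astype(int),c.astype(int)).astype(np.uint8)*255
    con=biggest(m); r=cv2.minAreaRect(con); M=cv2.moments(con); return back([M["m10"]/M["m00"],M["m01"]/M["m00"]],*box[:2])[0],np.array(r[1])/U,con
# tang top
a,sa,_=blob(t,(210,184,12,10),lambda h,c:h[...,2]>222)
b,sb,_=blob(s,(306,184,16,6),lambda h,c:(h[...,1]<45)&(h[...,2]>118))
print("tang",a,sa,b,sb,*tri(t,a,s,b))
# posts (dark): top ends
for bt,bs in(((201,162,8,14),(320,214,10,22)),((212,160,8,13),(334,210,10,22))):
    a,sa,ca=blob(t,bt,lambda h,c:h[...,2]<110); b,sb,cb=blob(s,bs,lambda h,c:h[...,2]<50)
    at=back(ca,*bt[:2]); bs_=back(cb,*bs[:2]); 
    pa=at[at[:,1]<at[:,1].min()+.6].mean(0); pb=bs_[bs_[:,1]<bs_[:,1].min()+.6].mean(0)
    print("post",pa,pb,*tri(t,pa,s,pb))
# hub mask corners: not green
for v,box in((t,(314,180,28,26)),(s,(160,198,36,32))):
    c=v.crop(*box).clip(0,255).astype(np.uint8); h=cv2.cvtColor(c,cv2.COLOR_BGR2HSV)
    g=h[:4,-4:].reshape(-1,3).mean(0); bg=c[:4,-4:].reshape(-1,3).mean(0)
    m=((h[...,1]<40)).astype(np.uint8)*255; con=biggest(m); hull=cv2.approxPolyDP(cv2.convexHull(con),6,True)
    print("hub",g,back(hull,*box[:2]).round(1).tolist())
# plate edges in the top view
box=(190,148,54,64); c=t.crop(*box).clip(0,255).astype(np.uint8); S=cv2.cvtColor(c,cv2.COLOR_BGR2HSV)[...,1]
_,m=cv2.threshold(S,0,255,cv2.THRESH_BINARY_INV+cv2.THRESH_OTSU); P=t.plane(back(biggest(m),*box[:2]),.012)[:,:2]*1000
yaw=np.radians(16.45)
for it in range(3):
    R=np.array([[np.cos(yaw),-np.sin(yaw)],[np.sin(yaw),np.cos(yaw)]]); q=P@R; lo,hi=q.min(0),q.max(0); ys=[]; off=[]
    for ax in(0,1):
        for e in(lo,hi):
            o=1-ax; k=(abs(q[:,ax]-e[ax])<6)&(q[:,o]>lo[o]+15)&(q[:,o]<hi[o]-15); sl,i=np.polyfit(q[k,o],q[k,ax],1)
            ys.append(-sl if ax==0 else sl); off.append(q[k,ax].mean())
    yaw+=np.mean(ys[2:])
ctr=R@[(off[0]+off[1])/2,(off[2]+off[3])/2]; u=R[:,0]
print("plate yaw",np.degrees(yaw),"slopes",np.degrees(ys).round(2),"size",off[1]-off[0],off[3]-off[2],"spindle",ctr-45*u)
# bar edges in the top view
box=(298,156,34,36); c=t.crop(*box).clip(0,255).astype(np.uint8); Vv=cv2.cvtColor(c,cv2.COLOR_BGR2HSV)[...,2]
m=(Vv>195).astype(np.uint8)*255; P=t.plane(back(biggest(m),*box[:2]),.012)[:,:2]*1000
yaw=np.radians(33.2)
for it in range(3):
    R=np.array([[np.cos(yaw),-np.sin(yaw)],[np.sin(yaw),np.cos(yaw)]]); q=P@R; lo,hi=q.min(0),q.max(0); ys=[];off=[]
    for e in(lo,hi):
        k=(abs(q[:,1]-e[1])<5)&(q[:,0]>lo[0]+12)&(q[:,0]<hi[0]-12); sl,i=np.polyfit(q[k,0],q[k,1],1); ys.append(sl); off.append(q[k,1].mean())
    yaw+=np.mean(ys)
k=(abs(q[:,0]-hi[0])<5)&(abs(q[:,1]-np.mean(off))<8); tip=q[k,0].mean()
print("bar yaw",np.degrees(yaw),"width",off[1]-off[0],"bore",R@[tip-130-(off[1]-off[0]-24)/2,np.mean(off)])
E
```

```text
Traceback (most recent call last):
  File "h.py", line 10, in biggest
    def biggest(m): return max(cv2.findContours(m,cv2.RETR_EXTERNAL,cv2.CHAIN_APPROX_NONE)[0],key=cv2.contourArea)
                           ~~~^^^^^^^^^^^^^^^^^^^^^^^^^^^^^^^^^^^^^^^^^^^^^^^^^^^^^^^^^^^^^^^^^^^^^^^^^^^^^^^^^^^^
ValueError: max() iterable argument is empty
```

```bash
cat > m.py <<'E'
from h import *
def otsu(g,inv=False): return cv2.threshold(g,0,255,(cv2.THRESH_BINARY_INV if inv else cv2.THRESH_BINARY)+cv2.THRESH_OTSU)[1]
def hsv(v,box): return cv2.cvtColor(v.crop(*box).clip(0,255).astype(np.uint8),cv2.COLOR_BGR2HSV)
def cen(con,box): M=cv2.moments(con); return back([M["m10"]/M["m00"],M["m01"]/M["m00"]],*box[:2])[0]
def edgefit(P,yaw,L,n=3):
    for _ in range(n):
        R=np.array([[np.cos(yaw),-np.sin(yaw)],[np.sin(yaw),np.cos(yaw)]]); q=P@R; lo,hi=q.min(0),q.max(0); ys=[]; off=[]
        for e in(lo,hi):
            k=(abs(q[:,1]-e[1])<6)&(q[:,0]>lo[0]+L)&(q[:,0]<hi[0]-L); sl,_i=np.polyfit(q[k,0],q[k,1],1); ys.append(sl); off.append(q[k,1].mean())
        yaw+=np.mean(ys)
    mid=np.mean(off); ends=[]
    for e in(lo,hi):
        k=(abs(q[:,0]-e[0])<6)&(abs(q[:,1]-mid)<(off[1]-off[0])/2-5); ends.append(q[k,0].mean())
    return yaw,R,mid,off[1]-off[0],ends
E
python3 - <<'E'
from m import *
t,s=[V(np.load(n+"A.npz")) for n in("top","scene")]
bt=(211,184,9,9); bs=(307,184,14,6)
a=cen(biggest(otsu(hsv(t,bt)[...,2])),bt)
h=hsv(s,bs); m=((h[...,1]<60)&(h[...,2]>np.percentile(h[...,2],80))).astype(np.uint8)*255
b=cen(biggest(m),bs); print("tang",a,b,*tri(t,a,s,b))
for bt,bs in(((201,162,8,14),(320,214,10,22)),((212,160,8,13),(334,210,10,22))):
    at=back(biggest(otsu(hsv(t,bt)[...,2],True)),*bt[:2]); sb=back(biggest(otsu(hsv(s,bs)[...,2],True)),*bs[:2])
    pa=at[at[:,1]<at[:,1].min()+1].mean(0); pb=sb[sb[:,1]<sb[:,1].min()+1].mean(0); print("post",pa,pb,*tri(t,pa,s,pb))
for v,box in((t,(314,180,28,26)),(s,(158,198,40,32))):
    S=hsv(v,box)[...,1]; con=biggest(otsu(S,True)); print("hub",back(cv2.approxPolyDP(cv2.convexHull(con),5,True),*box[:2]).round(1).tolist())
box=(190,148,54,64); P=t.plane(back(biggest(otsu(hsv(t,box)[...,1],True)),*box[:2]),.012)[:,:2]*1000
yaw,R,mid,w,e=edgefit(P,np.radians(16.45),15); print("plate",np.degrees(yaw),w,e[1]-e[0],"spindle",R@[np.mean(e)-45,mid])
box=(298,156,34,36); P=t.plane(back(biggest((hsv(t,box)[...,2]>195).astype(np.uint8)*255),*box[:2]),.012)[:,:2]*1000
yaw,R,mid,w,e=edgefit(P,np.radians(33.2),12); print("bar",np.degrees(yaw),w,e[1]-e[0],"bore",R@[e[1]-(w-24)/2-130,mid])
E
```

```text
Traceback (most recent call last):
  File "h.py", line 10, in biggest
    def biggest(m): return max(cv2.findContours(m,cv2.RETR_EXTERNAL,cv2.CHAIN_APPROX_NONE)[0],key=cv2.contourArea)
                           ~~~^^^^^^^^^^^^^^^^^^^^^^^^^^^^^^^^^^^^^^^^^^^^^^^^^^^^^^^^^^^^^^^^^^^^^^^^^^^^^^^^^^^^
ValueError: max() iterable argument is empty
```

```bash
cat > run.py <<'E'
from m import *
t,s=[V(np.load(n+"A.npz")) for n in("top","scene")]
bt=(211,184,9,9); bs=(307,186,14,7)
a=cen(biggest(otsu(hsv(t,bt)[...,2])),bt)
h=hsv(s,bs); S=h[...,1].astype(int)
m=(S<60)&(h[...,2]>60); val=h[...,2][m]; print("V in tang",np.percentile(val,[5,50,95]) if len(val) else S.min())
m=(m&(h[...,2]>np.percentile(val,65))).astype(np.uint8)*255
b=cen(biggest(m),bs); print("tang",a,b,*tri(t,a,s,b))
for bt,bs in(((201,162,8,14),(320,214,10,22)),((212,160,8,13),(334,210,10,22))):
    at=back(biggest(otsu(hsv(t,bt)[...,2],True)),*bt[:2]); sb=back(biggest(otsu(hsv(s,bs)[...,2],True)),*bs[:2])
    pa=at[at[:,1]<at[:,1].min()+1].mean(0); pb=sb[sb[:,1]<sb[:,1].min()+1].mean(0); print("post",pa,pb,*tri(t,pa,s,pb))
for v,box in((t,(314,180,28,26)),(s,(158,198,40,32))):
    S=hsv(v,box)[...,1]; con=biggest(otsu(S,True)); print("hub",back(cv2.approxPolyDP(cv2.convexHull(con),5,True),*box[:2]).round(1).tolist())
box=(190,148,54,64); P=t.plane(back(biggest(otsu(hsv(t,box)[...,1],True)),*box[:2]),.012)[:,:2]*1000
yaw,R,mid,w,e=edgefit(P,np.radians(16.45),15); print("plate",np.degrees(yaw),w,e[1]-e[0],"spindle",R@[np.mean(e)-45,mid])
box=(298,156,34,36); P=t.plane(back(biggest((hsv(t,box)[...,2]>195).astype(np.uint8)*255),*box[:2]),.012)[:,:2]*1000
yaw,R,mid,w,e=edgefit(P,np.radians(33.2),12); print("bar",np.degrees(yaw),w,e[1]-e[0],"bore",R@[e[1]-(w-24)/2-130,mid])
E
python3 run.py
```

```text
V in tang [ 82. 101. 138.]
tang [214.8039959  187.49788251] [314.83674464 187.83197394] [0.53085735 0.17562498 0.09045287] 0.0037491651683886277
post [203.84027778 164.67361111] [323.42333333 220.04333333] [0.61924485 0.2028601  0.04571043] 0.03901569733463791
post [214.83333333 161.50833333] [337.00694444 216.20138889] [0.63297959 0.19637001 0.0698184 ] 0.03547030924959899
hub [[313.6, 179.6], [323.4, 179.6], [330.8, 184.2], [337.1, 192.8], [337.1, 194.9], [328.1, 201.8], [326.1, 201.9], [319.4, 192.8]]
hub [[165.1, 208.8], [180.2, 202.2], [187.8, 209.9], [197.4, 229.4], [183.2, 229.4], [173.6, 224.8], [166.2, 216.1]]
plate 16.458836031722086 91.61845113721762 191.9988085200867 spindle [520.08539651 171.94664394]
bar 33.30988021767204 24.98871310551084 107.26498616688804 bore [ 509.74093511 -233.23777432]
```

```bash
python3 - <<'E'
from m import *
t,s=[V(np.load(n+"A.npz")) for n in("top","scene")]
for a,b in(((203.84,164.67),(337.0,216.2)),((214.83,161.5),(323.4,220.04)),((330.8,184.2),(180.2,202.2)),((328.6,193.1),(176.45,209.35))): print(tri(t,a,s,b))
print("hub plane",t.plane((328.6,193.1),.03))
u=np.array([np.cos(.2872),np.sin(.2872),0]); o=np.array([.52009,.17195,0]); n=np.array([-u[1],u[0],0])
print("pred tang top",t.proj(o+[0,0,.09]),s.proj(o+[0,0,.09]),"housing",t.proj(o+[0,0,.036]))
for k in(1,-1): print("pred post centre top",t.proj(o+.105*u+k*.021*n+[0,0,.054]),s.proj(o+.105*u+k*.021*n+[0,0,.054]))
b=np.array([.50974,-.23324,.03]); print("pred bore",t.proj(b),s.proj(b))
# housing circle from the scene/top: dark shaded rim in top
box=(203,178,32,30); g=hsv(t,box)[...,2]; c=cv2.HoughCircles(cv2.GaussianBlur(g,(0,0),3),cv2.HOUGH_GRADIENT,1,50,param1=40,param2=15,minRadius=42,maxRadius=62)
print("circle",None if c is None else [(back(k[:2],*box[:2])[0],k[2]/U, t.plane(back(k[:2],*box[:2]),.036)) for k in c[0]])
# tang: fit of tang top in the scene image, S-based
bs=(304,186,22,8); h=hsv(s,bs); print(h[::6,::6,2][:, :].tolist())
E
```

```text
(array([0.62047939, 0.22010209, 0.05717732]), np.float64(0.001119979934749328))
(array([0.63117671, 0.17977737, 0.05670108]), np.float64(0.001500910711335546))
(array([ 0.53299695, -0.2239797 ,  0.07436397]), np.float64(0.021783138394750594))
(array([ 0.50760634, -0.23293446,  0.02540813]), np.float64(7.400864010296186e-05))
hub plane [[ 0.50709343 -0.23228323  0.03      ]]
pred tang top [[216.41908389 190.5856385 ]] [[313.45568675 185.70381511]] housing [[218.18574653 192.38035804]]
pred post centre top [[203.65917952 166.39204228]] [[337.16566526 215.61151924]]
pred post centre top [[214.65242786 162.88279644]] [[323.85439066 219.58806551]]
pred bore [[328.82681179 192.375982  ]] [[176.03840082 208.67254742]]
circle [(array([218.16666667, 192.83333333]), np.float32(9.75), array([[0.51842283, 0.17203915, 0.036     ]]))]
[[186, 187, 190, 190, 178, 160, 148, 146, 150, 153, 147, 135, 125, 116, 109, 108, 108, 101, 95, 97, 98, 101], [161, 160, 163, 163, 152, 137, 128, 130, 140, 147, 144, 139, 132, 122, 104, 96, 98, 101, 101, 101, 101, 104], [119, 116, 116, 118, 111, 100, 98, 107, 121, 131, 135, 139, 141, 137, 120, 107, 105, 106, 107, 106, 105, 106], [92, 92, 97, 102, 103, 103, 103, 102, 105, 109, 112, 118, 126, 125, 115, 106, 106, 105, 106, 106, 106, 106], [103, 103, 105, 106, 106, 106, 104, 97, 91, 90, 89, 92, 95, 100, 104, 105, 106, 105, 104, 106, 105, 105], [107, 106, 105, 106, 104, 103, 98, 92, 86, 83, 81, 82, 83, 90, 99, 104, 106, 106, 105, 105, 105, 105], [105, 105, 104, 105, 108, 106, 92, 85, 84, 82, 80, 81, 83, 94, 103, 106, 106, 105, 105, 105, 105, 106], [104, 104, 104, 109, 121, 121, 99, 86, 87, 87, 85, 86, 90, 101, 110, 110, 107, 105, 105, 105, 105, 106]]
```

Measured values against the text: tang top 90 mm (90), post tops 57 mm (54), hub top 25–30 mm (30). The spindle is at about (519.5,172), stand yaw 16.45°, and the joint is near 1.05 rad, so the tang's length lies at about 77° in the world frame. The bore is at (508.5,-233) with yaw 33.3°. I'll move to the spindle, turning first.

Request:
{"op": "move_arm", "data": {"commands": [[[0, 0, 0, 0, 0, 0, -0.93], [0, 0, 0, 0, 0, 0, -0.93], [0, 0, 0, 0, 0, 0, -0.93], [0, 0, 0, 0, 0, 0, -0.93], [0, 0, 0, 0, 0, 0, -0.93], [0, 0, 0, 0, 0, 0, -0.93], [0, 0, 0, 0, 0, 0, -0.93], [0, 0.5, 0.1, 0, 0, 0, 0], [0, 1, 0.1, 0, 0, 0, 0], [0, 1, 0.1, 0, 0, 0, 0], [0, 1, 0.1, 0, 0, 0, 0], [0, 1, 0.1, 0, 0, 0, 0]]]}}

```text
time_s: 2.1
tcp_pos: [0.312, -0.4808, 0.2314]
orientation: [2.463, 1.951, 0.0]
wrist_force: [-0.4, 0.6, 0.2]
opening: 0.0426
finger_force: 0.0
```

Request:
{"op": "move_arm", "data": {"commands": [[[0, 1, 0.1, 0, 0, 0, 0], [0, 1, 0.1, 0, 0, 0, 0], [0, 1, 0.1, 0, 0, 0, 0], [0, 1, 0.1, 0, 0, 0, 0], [0, 1, 0.1, 0, 0, 0, 0], [0, 1, 0.1, 0, 0, 0, 0], [0, 1, 0.1, 0, 0, 0, 0], [0, 1, 0.1, 0, 0, 0, 0], [0, 1, 0.1, 0, 0, 0, 0], [0, 1, 0.1, 0, 0, 0, 0], [0, 1, 0.1, 0, 0, 0, 0], [0, 1, 0.1, 0, 0, 0, 0]]]}}

```text
time_s: 3.3
tcp_pos: [0.4081, -0.1953, 0.2314]
orientation: [2.462, 1.95, -0.0]
wrist_force: [1.1, 0.3, -0.1]
opening: 0.0427
finger_force: 0.0
```

```bash
cat > go.py <<'E'
import sys,numpy as np
from scipy.spatial.transform import Rotation as Ro
from station import arm
st=arm.sense(); R=Ro.from_rotvec(st["orientation"]); M=R.as_matrix(); p=st["tcp_pos"]*1000
yx=np.degrees(np.arctan2(M[1,0],M[0,0]))
print("t %.2f"%st["time_s"],"tcp",p.round(1),"xyaw %.2f"%yx,"tilt",M[:2,2].round(4),"F",st["wrist_force"].round(1),"M",st["moment"].round(2),"open %.1f"%(st["opening"]*1000),"ff %.1f"%st["finger_force"],"q7 %.2f"%st["qpos"][6])
if len(sys.argv)>1:
    x,y,z,w=map(float,sys.argv[1:5]); dw=-(w-yx); dw=(dw+180)%360-180
    for nm,Q in(("shift before turn",M),("shift after turn",M@Ro.from_euler("z",dw,degrees=True).as_matrix())): print(nm,((Q.T@(np.array([x,y,z])-p))/25).round(3))
    # level correction in the tool frame
    down=M.T@[0,0,-1]; lev=np.degrees(np.cross([0,0,1],down))/8
    print("turn z units %.3f"%(dw/8),"level wx,wy",lev[:2].round(3))
E
python3 go.py 519.5 172 140 77
```

```text
t 3.30 tcp [ 408.1 -195.3  231.4] xyaw 76.76 tilt [ 0.0002 -0.0004] F [ 1.1  0.3 -0.1] M [-0.03 -0.1  -0.02] open 42.7 ff 0.0 q7 0.14
shift before turn [15.322  0.973  3.651]
shift after turn [15.317  1.036  3.651]
turn z units -0.030 level wx,wy [0.002 0.002]
```

Request:
{"op": "move_arm", "data": {"commands": [[[0, 1, 0.06, 0.2, 0, 0, 0], [0, 1, 0.06, 0.2, 0, 0, 0], [0, 1, 0.06, 0.2, 0, 0, 0], [0, 1, 0.06, 0.2, 0, 0, 0], [0, 1, 0.06, 0.2, 0, 0, 0], [0, 1, 0.06, 0.2, 0, 0, 0], [0, 1, 0.06, 0.2, 0, 0, 0], [0, 1, 0.06, 0.2, 0, 0, 0], [0, 1, 0.06, 0.2, 0, 0, 0], [0, 1, 0.06, 0.2, 0, 0, 0], [0, 1, 0.06, 0.2, 0, 0, 0], [0, 1, 0.06, 0.2, 0, 0, 0]]]}}

```text
time_s: 4.5
tcp_pos: [0.4927, 0.0927, 0.1712]
orientation: [2.462, 1.95, -0.0]
wrist_force: [0.3, -0.7, 0.8]
opening: 0.0426
finger_force: 0.0
```

Request:
{"op": "move_arm", "data": {"commands": [[[0, 1, 0.06, 0.5, 0, 0, 0], [0, 1, 0.06, 0.5, 0, 0, 0], [0, 0.5, 0.06, 0.2, 0, 0, 0], [0, 0, 0, 0, 0, 0, 0], [0, 0, 0, 0, 0, 0, 0]]]}}

```text
time_s: 5.0
tcp_pos: [0.511, 0.1511, 0.1414]
orientation: [2.46, 1.954, -0.001]
wrist_force: [-1.1, 0.0, -1.0]
opening: 0.0427
finger_force: 0.0
```

```bash
python3 go.py 519.5 172 70 77
```

```text
t 5.00 tcp [511.  151.1 141.4] xyaw 76.91 tilt [-0.0004 -0.0004] F [-1.1  0.  -1. ] M [ 0.02  0.06 -0.02] open 42.7 ff 0.0 q7 -0.75
shift before turn [0.892 0.143 2.854]
shift after turn [0.892 0.144 2.854]
turn z units -0.012 level wx,wy [-0.002  0.003]
```

Request:
{"op": "move_arm", "data": {"commands": [[[0, 0.45, 0.07, 0, 0, 0, 0], [0, 0.45, 0.07, 0, 0, 0, 0], [0, 0, 0, 0.5, 0, 0, 0], [0, 0, 0, 0.5, 0, 0, 0], [0, 0, 0, 0.5, 0, 0, 0], [0, 0, 0, 0.5, 0, 0, 0], [0, 0, 0, 0.45, 0, 0, 0], [0, 0, 0, 0.3, 0, 0, 0], [0, 0, 0, 0, 0, 0, 0]]]}}

```text
time_s: 5.9
tcp_pos: [0.5193, 0.1718, 0.0713]
orientation: [-2.458, -1.955, 0.003]
wrist_force: [0.4, -0.2, 0.3]
opening: 0.0427
finger_force: 0.0
```

```bash
python3 go.py 519.5 172 70 77;  python3 - <<'E'
from station import arm
import cv2,numpy as np
a=arm.capture("top")["pixels"][170:215,190:250];b=arm.capture("scene")["pixels"][165:210,283:343]
cv2.imwrite("pics/g1.png",np.hstack([cv2.resize(k,(400,300),interpolation=cv2.INTER_CUBIC) for k in(a,b)]))
E
```

```text
t 5.90 tcp [519.3 171.8  71.3] xyaw 76.99 tilt [-0.0019 -0.0003] F [ 0.4 -0.2  0.3] M [-0.06  0.02  0.06] open 42.7 ff 0.0 q7 -0.86
shift before turn [0.009 0.004 0.052]
shift after turn [0.009 0.004 0.052]
turn z units -0.001 level wx,wy [-0.013  0.005]
```

View pics/g1.png

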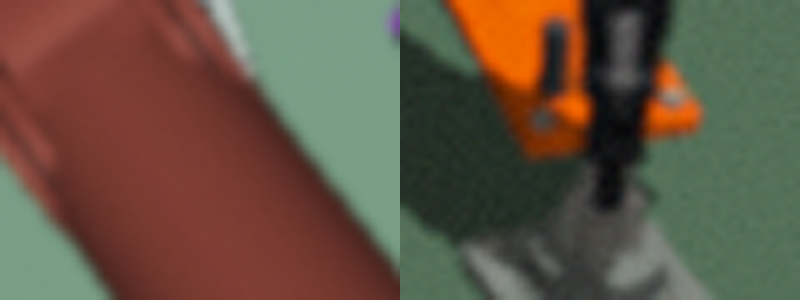

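The arm hides the stand in the top view. The scene half shows the front finger in front of the tang at (605,190), centred on the spindle. Closing the fingers.

Request:
{"op": "move_arm", "data": {"commands": [[[-0.5, 0, 0, 0, 0, 0, 0], [-0.7, 0, 0, 0, 0, 0, 0], [-0.85, 0, 0, 0, 0, 0, 0], [-1, 0, 0, 0, 0, 0, 0], [-1, 0, 0, 0, 0, 0, 0], [-1, 0, 0, 0, 0, 0, 0], [-1, 0, 0, 0, 0, 0, 0], [-1, 0, 0, 0, 0, 0, 0]]]}}

```text
time_s: 6.8
tcp_pos: [0.522, 0.1719, 0.0735]
orientation: [2.458, 1.953, 0.005]
wrist_force: [6.7, -1.6, -0.7]
opening: 0.0087
finger_force: 60.0
```

```bash
python3 go.py 519.5 172 70 77
```

```text
t 6.80 tcp [522.  171.9  73.5] xyaw 76.93 tilt [0.0036 0.0006] F [ 6.7 -1.6 -0.7] M [-0.08 -1.21 -0.12] open 8.7 ff 60.0 q7 -0.86
shift before turn [-0.019 -0.098  0.14 ]
shift after turn [-0.019 -0.098  0.14 ]
turn z units -0.009 level wx,wy [ 0.024 -0.01 ]
```

Request:
{"op": "move_arm", "data": {"commands": [[[-1, 0, 0.06, 0, 0, 0, 0], [-1, 0, 0, 0, 0, 0, 0], [-1, 0, 0, 0, 0, 0, 0]]]}}

```text
time_s: 7.1
tcp_pos: [0.522, 0.1719, 0.0735]
orientation: [2.459, 1.955, 0.001]
wrist_force: [-0.3, -0.9, 5.6]
opening: 0.0083
finger_force: 61.0
```

```bash
python3 go.py 519.5 172 70 77
```

```text
t 7.10 tcp [522.  171.9  73.5] xyaw 76.97 tilt [0.001  0.0001] F [-0.3 -0.9  5.6] M [-0.14  0.18 -0.18] open 8.3 ff 61.0 q7 -0.85
shift before turn [-0.019 -0.1    0.138]
shift after turn [-0.018 -0.1    0.138]
turn z units -0.004 level wx,wy [ 0.007 -0.002]
```

Request:
{"op": "move_arm", "data": {"commands": [[[-1, 0, 0, 0, 0, 0, -0.46], [-1, 0, 0, 0, 0, 0, -0.46], [-1, 0, 0, 0, 0, 0, -0.46], [-1, 0, 0, 0, 0, 0, -0.46]]]}}

```text
time_s: 7.5
tcp_pos: [0.5219, 0.1719, 0.0735]
orientation: [2.185, 2.256, 0.001]
wrist_force: [-1.5, -0.6, 7.0]
opening: 0.0086
finger_force: 61.1
```

```bash
python3 go.py 522 172 73.5 106.45
```

```text
t 7.50 tcp [521.9 171.9  73.5] xyaw 91.85 tilt [ 0.001 -0.   ] F [-1.5 -0.6  7. ] M [-0.21  0.36 -0.17] open 8.6 ff 61.1 q7 -0.61
shift before turn [0.004 0.003 0.   ]
shift after turn [0.003 0.004 0.   ]
turn z units -1.825 level wx,wy [0.007 0.   ]
```

Forces stay low, so I'll continue.

Request:
{"op": "move_arm", "data": {"commands": [[[-1, 0, 0, 0, 0, 0, -0.46], [-1, 0, 0, 0, 0, 0, -0.46], [-1, 0, 0, 0, 0, 0, -0.46], [-1, 0, 0, 0, 0, 0, -0.46], [-1, 0, 0, 0, 0, 0, 0], [-1, 0, 0, 0, 0, 0, 0], [-1, 0, 0, 0, 0, 0, 0]]]}}

```text
time_s: 8.2
tcp_pos: [0.5218, 0.1719, 0.0735]
orientation: [1.88, 2.516, 0.0]
wrist_force: [-1.1, -1.8, 8.0]
opening: 0.0084
finger_force: 61.2
```

```bash
python3 go.py 522 172 73.5 106.45
```

```text
t 8.20 tcp [521.8 171.9  73.5] xyaw 106.44 tilt [ 0.0007 -0.0003] F [-1.1 -1.8  8. ] M [-0.3   0.54  0.12] open 8.4 ff 61.2 q7 -0.38
shift before turn [ 0.002  0.011 -0.001]
shift after turn [ 0.002  0.011 -0.001]
turn z units -0.001 level wx,wy [0.004 0.004]
```

Request:
{"op": "move_arm", "data": {"commands": [[[-0.6, 0, 0, 0, 0, 0, 0], [-0.2, 0, 0, 0, 0, 0, 0], [0.2, 0, 0, 0, 0, 0, 0], [0.2, 0, 0, 0, 0, 0, 0], [0.2, 0, 0, -0.5, 0, 0, 0], [0.2, 0, 0, -1, 0, 0, 0], [0.5, 0, 0, -1, 0, 0, 0], [0.5, 0, 0, -1, 0, 0, 0], [0.5, -1, 0, 0, 0, 0, 0], [0.5, -1, 0, 0, 0, 0, 0], [0.5, -1, 0, 0, 0, 0, 0], [0.5, -1, 0, 0, 0, 0, 0]]]}}

```text
time_s: 9.4
tcp_pos: [0.5502, 0.0751, 0.1612]
orientation: [1.88, 2.516, 0.001]
wrist_force: [0.6, -0.1, -0.3]
opening: 0.0637
finger_force: 0.0
```

Request:
{"op": "move_arm", "data": {"commands": [[[0.5, 0, 0, 0, 0, 0, 0.92], [0.5, 0, 0, 0, 0, 0, 0.92], [0.5, 0, 0, 0, 0, 0, 0.92], [0.5, 0, 0, 0, 0, 0, 0.92], [0.5, 0, 0, 0, 0, 0, 0.92], [0.5, 0, 0, 0, 0, 0, 0.92], [0.5, 0, 0, 0, 0, 0, 0.92], [0.5, 0, 0, 0, 0, 0, 0.92], [0.5, 0, 0, 0, 0, 0, 0.92], [0.5, 0, 0, 0, 0, 0, 0.92], [0.5, 0, 0, 0, 0, 0, 0]]]}}

```text
time_s: 10.5
tcp_pos: [0.5499, 0.0762, 0.161]
orientation: [3.014, 0.885, 0.001]
wrist_force: [0.5, 0.2, 0.4]
opening: 0.0642
finger_force: 0.0
```

```bash
python3 go.py 510 -233 120 33.3
```

```text
t 10.50 tcp [549.9  76.2 161. ] xyaw 32.74 tilt [0.0008 0.0002] F [0.5 0.2 0.4] M [0.03 0.03 0.03] open 64.2 ff 0.0 q7 -1.35
shift before turn [-8.033  9.538  1.637]
shift after turn [-8.126  9.459  1.637]
turn z units -0.070 level wx,wy [ 0.002 -0.006]
```

Request:
{"op": "move_arm", "data": {"commands": [[[0.5, -0.8, 0.95, 0.1, 0, 0, -0.07], [0.5, -0.81, 0.95, 0.15, 0, 0, 0], [0.5, -0.81, 0.95, 0.15, 0, 0, 0], [0.5, -0.81, 0.95, 0.15, 0, 0, 0], [0.5, -0.81, 0.95, 0.15, 0, 0, 0], [0.5, -0.81, 0.95, 0.15, 0, 0, 0], [0.5, -0.81, 0.95, 0.15, 0, 0, 0], [0.5, -0.81, 0.95, 0.15, 0, 0, 0], [0.5, -0.81, 0.95, 0.15, 0, 0, 0], [0.5, -0.81, 0.9, 0.15, 0, 0, 0], [0.5, 0, 0, 0, 0, 0, 0], [0.5, 0, 0, 0, 0, 0, 0]]]}}

```text
time_s: 11.7
tcp_pos: [0.5105, -0.233, 0.1241]
orientation: [-3.008, -0.905, -0.0]
wrist_force: [0.4, 0.9, 0.6]
opening: 0.064
finger_force: 0.0
```

```bash
python3 go.py 510 -233 60 33.3; python3 - <<'E'
from station import arm
from m import *
for n in("top","scene"):
    cs=[arm.capture(n) for _ in range(6)]; c=dict(cs[0]); c["pixels"]=np.mean([k["pixels"] for k in cs],0).astype(np.float32); np.savez(n+"B.npz",**c)
t,s=[V(np.load(n+"B.npz")) for n in("top","scene")]
def z(v,x,y,w,h): return cv2.normalize(cv2.resize(v.im[y:y+h,x:x+w],(400,300),interpolation=cv2.INTER_CUBIC).clip(0,255).astype(np.uint8),None,0,255,cv2.NORM_MINMAX)
cv2.imwrite("pics/d.png",np.vstack([np.hstack([z(t,206,182,26,20),z(s,298,184,32,24)]),np.hstack([z(t,290,150,64,48),z(s,150,185,64,48)])]))
E
```

```text
t 11.70 tcp [ 510.5 -233.   124.1] xyaw 33.48 tilt [0.0001 0.0005] F [0.4 0.9 0.6] M [ 0.09 -0.03  0.01] open 64.0 ff 0.0 q7 -0.75
shift before turn [-0.018 -0.013  2.563]
shift after turn [-0.018 -0.013  2.563]
turn z units 0.023 level wx,wy [-0.002 -0.003]
```

View pics/d.png

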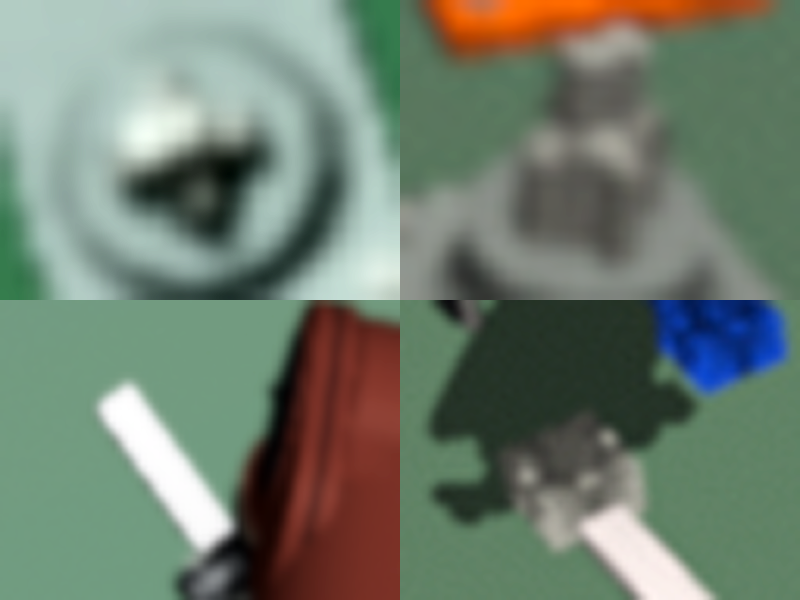

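The spindle now shows tooth tips at (265,150) and (125,185) in the tile, a line at about 104–106°, so it is in line. The bottom tiles show the hub undisturbed under the gripper. Descending on the hub.

Request:
{"op": "move_arm", "data": {"commands": [[[0.5, 0, 0, 1, 0, 0, 0.02], [0.5, 0, 0, 1, 0, 0, 0], [0.5, 0, 0, 1, 0, 0, 0], [0.5, 0, 0, 0.6, 0, 0, 0], [0.5, 0, 0, 0.4, 0, 0, 0], [0.5, 0, 0, 0.4, 0, 0, 0], [0.5, 0, 0, 0.3, 0, 0, 0], [0.5, 0, 0, 0.05, 0, 0, 0], [0.5, 0, 0, 0, 0, 0, 0]]]}}

```text
time_s: 13.2
tcp_pos: [0.5108, -0.2327, 0.0053]
orientation: [3.01, 0.898, 0.0]
wrist_force: [0.6, -0.1, 0.1]
opening: 0.0641
finger_force: 0.0
```

```bash
python3 go.py 510 -233 4 33.3
```

```text
t 13.20 tcp [ 510.8 -232.7    5.3] xyaw 33.23 tilt [ 0.0003 -0.0001] F [ 0.6 -0.1  0.1] M [-0.03 -0.04 -0.02] open 64.1 ff 0.0 q7 -0.82
shift before turn [-0.034 -0.009  0.052]
shift after turn [-0.034 -0.009  0.052]
turn z units -0.009 level wx,wy [ 0.001 -0.001]
```

Request:
{"op": "move_arm", "data": {"commands": [[[0.3, 0, 0, 0, 0, 0, 0], [0.2, 0, 0, 0, 0, 0, 0], [0.1, 0, 0, 0, 0, 0, 0], [-0.1, 0, 0, 0, 0, 0, 0], [-1, 0, 0, 0, 0, 0, 0], [-1, 0, 0, 0, 0, 0, 0], [-1, 0, 0, 0, 0, 0, 0]]]}}

```text
time_s: 13.9
tcp_pos: [0.5112, -0.233, 0.006]
orientation: [3.009, 0.898, 0.001]
wrist_force: [-1.8, -0.7, 5.8]
opening: 0.0469
finger_force: 61.4
```

```bash
python3 go.py 510 -233 4 33.3
```

```text
t 13.90 tcp [ 511.2 -233.     6. ] xyaw 33.23 tilt [ 0.0011 -0.0008] F [-1.8 -0.7  5.8] M [0.13 0.3  0.05] open 46.9 ff 61.4 q7 -0.82
shift before turn [-0.039 -0.026  0.08 ]
shift after turn [-0.039 -0.026  0.08 ]
turn z units -0.009 level wx,wy [ 0.009 -0.003]
```

```bash
cat > bar.py <<'E'
import sys
from m import *
from station import arm
def bar(z,box,guess,n=6):
    cs=[arm.capture("top") for _ in range(n)]; c=dict(cs[0]); c["pixels"]=np.mean([k["pixels"] for k in cs],0); t=V(c)
    c=t.crop(*box).clip(0,255).astype(np.uint8); h=cv2.cvtColor(c,cv2.COLOR_BGR2HSV)
    con=biggest(((h[...,2]>195)&(h[...,1]<90)).astype(np.uint8)*255); P=t.plane(back(con,*box[:2]),z)[:,:2]*1000
    yaw,R,mid,w,e=edgefit(P,np.radians(guess),8); print("bar yaw %.2f w %.1f len %.1f bore"%(np.degrees(yaw),w,e[1]-e[0]),(R@[e[1]-(w-24)/2-130,mid]).round(1),"tip",(R@[e[1]-(w-24)/2,mid]).round(1))
if __name__=="__main__": bar(float(sys.argv[1]),tuple(map(int,sys.argv[2].split(","))),float(sys.argv[3]))
E
python3 bar.py .012 298,156,34,36 33.2
```

```text
bar yaw 32.19 w 26.1 len 99.9 bore [ 509.1 -231.3] tip [ 619.1 -162. ]
```

Request:
{"op": "move_arm", "data": {"commands": [[[-1, 0, 0, -0.2, 0, 0, 0], [-1, 0, 0, -0.4, 0, 0, 0], [-1, 0, 0, -0.7, 0, 0, 0], [-1, 0, 0, -0.8, 0, 0, 0], [-1, 0, 0, -0.8, 0, 0, 0], [-1, 0, 0, -0.8, 0, 0, 0], [-1, 0, 0, -0.7, 0, 0, 0], [-1, 0, 0, -0.4, 0, 0, 0], [-1, 0, 0, 0, 0, 0, 0.5], [-1, 0, 0, 0, 0, 0, 0.7], [-1, 0, 0, 0, 0, 0, 0.6], [-1, 0, 0, 0, 0, 0, 0.3]]]}}

```text
time_s: 15.4
tcp_pos: [0.5102, -0.2325, 0.1249]
orientation: [-3.11, -0.444, 0.001]
wrist_force: [0.1, -0.0, -4.1]
opening: 0.0469
finger_force: 62.4
```

```bash
python3 go.py 521.8 171.9 125 16.45
```

```text
t 15.40 tcp [ 510.2 -232.5  124.9] xyaw 16.25 tilt [-0.0008  0.0004] F [ 0.1 -0.  -4.1] M [-0.01  0.03 -0.01] open 46.9 ff 62.4 q7 -1.04
shift before turn [ 4.9700e+00 -1.5399e+01  1.0000e-03]
shift after turn [ 5.0250e+00 -1.5381e+01  1.0000e-03]
turn z units -0.025 level wx,wy [-0.004  0.005]
```

Request:
{"op": "move_arm", "data": {"commands": [[[-1, 0.1, -0.3, 0, 0, 0, 0], [-1, 0.2, -0.6, 0, 0, 0, 0], [-1, 0.3, -0.9, 0, 0, 0, 0], [-1, 0.3, -0.9, 0, 0, 0, 0], [-1, 0.3, -0.9, 0, 0, 0, 0], [-1, 0.3, -0.9, 0, 0, 0, 0], [-1, 0.3, -0.9, 0, 0, 0, 0], [-1, 0.3, -0.9, 0, 0, 0, 0], [-1, 0.3, -0.9, 0, 0, 0, 0], [-1, 0.3, -0.9, 0, 0, 0, 0], [-1, 0.3, -0.9, 0, 0, 0, 0], [-1, 0.3, -0.9, 0, 0, 0, 0]]]}}

```text
time_s: 16.6
tcp_pos: [0.519, 0.0306, 0.1251]
orientation: [-3.109, -0.453, 0.0]
wrist_force: [0.7, -0.8, -4.6]
opening: 0.0471
finger_force: 62.5
```

Request:
{"op": "move_arm", "data": {"commands": [[[-1, 0.3, -0.9, 0, 0, 0, 0], [-1, 0.3, -0.9, 0, 0, 0, 0], [-1, 0.3, -0.9, 0, 0, 0, 0], [-1, 0.3, -0.9, 0, 0, 0, 0], [-1, 0.2, -0.6, 0, 0, 0, 0], [-1, 0.1, -0.4, 0, 0, 0, 0], [-1, 0, 0, 0, 0, 0, 0], [-1, 0, 0, 0, 0, 0, 0], [-1, 0, 0, 0, 0, 0, 0]]]}}

```text
time_s: 17.5
tcp_pos: [0.5232, 0.1478, 0.125]
orientation: [3.109, 0.447, -0.0]
wrist_force: [0.4, -0.8, -3.9]
opening: 0.0468
finger_force: 62.5
```

```bash
python3 go.py 521.8 171.9 110 16.45
```

```text
t 17.50 tcp [523.2 147.8 125. ] xyaw 16.36 tilt [-0.0002 -0.0006] F [ 0.4 -0.8 -3.9] M [-0.06  0.04 -0.09] open 46.8 ff 62.5 q7 -1.79
shift before turn [ 0.217 -0.94   0.598]
shift after turn [ 0.219 -0.94   0.598]
turn z units -0.011 level wx,wy [0.004 0.003]
```

Request:
{"op": "move_arm", "data": {"commands": [[[-1, 0.11, -0.47, 0, 0, 0, 0], [-1, 0.11, -0.47, 0, 0, 0, 0], [-1, 0, 0, 0.2, 0, 0, 0], [-1, 0, 0, 0.2, 0, 0, 0], [-1, 0, 0, 0.1, 0, 0, 0], [-1, 0, 0, 0, 0, 0, 0]]]}}

```text
time_s: 18.1
tcp_pos: [0.5215, 0.1725, 0.1118]
orientation: [3.109, 0.448, -0.002]
wrist_force: [-0.8, -0.1, -4.0]
opening: 0.047
finger_force: 62.6
```

```bash
python3 go.py 521.8 171.9 110 16.45; python3 - <<'E'
from station import arm
from m import *
t,s=[V(arm.capture(n)) for n in("top","scene")]
p=arm.sense()["tcp_pos"]; u=np.array([np.cos(.2871),np.sin(.2871),0])
print(t.proj([p+.13*u,p+.03*u]))
z=lambda im,x,y,w,h:cv2.resize(im[y:y+h,x:x+w],(400,300),interpolation=cv2.INTER_CUBIC)
cv2.imwrite("pics/e.png",np.hstack([z(t.im,180,145,64,48),z(s.im,280,165,88,66)]))
E
```

```text
t 18.10 tcp [521.5 172.5 111.8] xyaw 16.40 tilt [-0.0013 -0.0005] F [-0.8 -0.1 -4. ] M [-0.04  0.03  0.  ] open 47.0 ff 62.6 q7 -1.85
shift before turn [0.006 0.025 0.072]
shift after turn [0.006 0.025 0.072]
turn z units -0.006 level wx,wy [0.001 0.01 ]
[[204.59610243 154.47976954]
 [212.89647288 181.2014347 ]]
```

View pics/e.png

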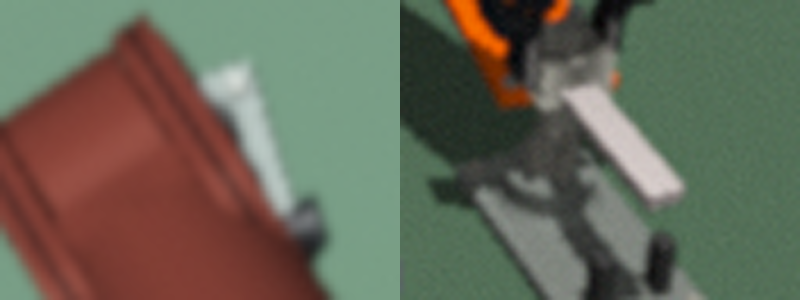

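The top view is hidden by the arm. The scene half shows the arm held level above the spindle with the bar tip at (660,195) heading over the fork. Now a careful descent.

Request:
{"op": "move_arm", "data": {"commands": [[[-1, 0, 0.025, 0.2, 0, 0, 0], [-1, 0, 0, 0.2, 0, 0, 0], [-1, 0, 0, 0.2, 0, 0, 0], [-1, 0, 0, 0.2, 0, 0, 0], [-1, 0, 0, 0.2, 0, 0, 0], [-1, 0, 0, 0, 0, 0, 0]]]}}

```text
time_s: 18.8
tcp_pos: [0.5215, 0.1723, 0.0866]
orientation: [3.109, 0.449, -0.002]
wrist_force: [0.3, 0.3, -4.1]
opening: 0.0469
finger_force: 62.6
```

```bash
python3 go.py 521.8 171.9 76 16.45
```

```text
t 18.80 tcp [521.5 172.3  86.6] xyaw 16.44 tilt [-0.0014 -0.0002] F [ 0.3  0.3 -4.1] M [-0.07  0.08 -0.03] open 46.9 ff 62.6 q7 -1.87
shift before turn [0.009 0.019 0.425]
shift after turn [0.009 0.019 0.425]
turn z units -0.002 level wx,wy [-0.001  0.01 ]
```

The tang has entered the bore freely. Continuing to just past the tooth tops.

Request:
{"op": "move_arm", "data": {"commands": [[[-1, 0.01, 0.02, 0.16, 0, 0, 0], [-1, 0, 0, 0.16, 0, 0, 0], [-1, 0, 0, 0.16, 0, 0, 0], [-1, 0, 0, 0.16, 0, 0, 0], [-1, 0, 0, 0, 0, 0, 0]]]}}

```text
time_s: 19.3
tcp_pos: [0.5221, 0.1719, 0.0709]
orientation: [3.109, 0.449, -0.001]
wrist_force: [-0.4, -1.4, -4.0]
opening: 0.047
finger_force: 62.6
```

```bash
python3 go.py 521.8 171.9 42 16.45
```

```text
t 19.30 tcp [522.1 171.9  70.9] xyaw 16.43 tilt [-0.0008 -0.0002] F [-0.4 -1.4 -4. ] M [-0.05 -0.03 -0.04] open 47.0 ff 62.6 q7 -1.88
shift before turn [-0.01  -0.005  1.156]
shift after turn [-0.01  -0.005  1.156]
turn z units -0.003 level wx,wy [-0.     0.006]
```

Request:
{"op": "move_arm", "data": {"commands": [[[-1, 0, 0, 0.12, 0, 0, 0], [-1, 0, 0, 0.12, 0, 0, 0], [-1, 0, 0, 0.12, 0, 0, 0], [-1, 0, 0, 0, 0, 0, 0]]]}}

```text
time_s: 19.7
tcp_pos: [0.5223, 0.172, 0.0622]
orientation: [-3.109, -0.449, 0.0]
wrist_force: [-0.2, 0.6, -2.8]
opening: 0.0467
finger_force: 62.5
```

```bash
python3 go.py 521.8 171.9 42 16.45
```

```text
t 19.70 tcp [522.3 172.   62.2] xyaw 16.43 tilt [-0.0002  0.0001] F [-0.2  0.6 -2.8] M [ 0.03 -0.05  0.04] open 46.7 ff 62.5 q7 -1.89
shift before turn [-0.022 -0.     0.808]
shift after turn [-0.022 -0.     0.808]
turn z units -0.002 level wx,wy [-0.001  0.001]
```

The teeth are in the slots, with the underside at about 56 mm and no force. Now lowering it home.

Request:
{"op": "move_arm", "data": {"commands": [[[-1, 0, 0, 0.15, 0, 0, 0], [-1, 0, 0, 0.15, 0, 0, 0], [-1, 0, 0, 0.15, 0, 0, 0], [-1, 0, 0, 0.12, 0, 0, 0], [-1, 0, 0, 0.1, 0, 0, 0], [-1, 0, 0, 0.08, 0, 0, 0], [-1, 0, 0, 0.04, 0, 0, 0], [-1, 0, 0, 0, 0, 0, 0]]]}}

```text
time_s: 20.5
tcp_pos: [0.5224, 0.1721, 0.0427]
orientation: [-3.109, -0.449, 0.0]
wrist_force: [-0.8, 0.1, -4.4]
opening: 0.047
finger_force: 62.6
```

```bash
python3 go.py 521.8 171.9 42 16.45
```

```text
t 20.50 tcp [522.4 172.1  42.7] xyaw 16.43 tilt [-0.0001  0.0001] F [-0.8  0.1 -4.4] M [-0.01  0.01 -0.03] open 47.0 ff 62.6 q7 -1.90
shift before turn [-0.024  0.     0.029]
shift after turn [-0.024  0.     0.029]
turn z units -0.002 level wx,wy [-0.001  0.001]
```

Still no contact, so I'll go down in small steps until the housing takes the weight.

Request:
{"op": "move_arm", "data": {"commands": [[[-1, 0, 0, 0.04, 0, 0, 0], [-1, 0, 0, 0.04, 0, 0, 0], [-1, 0, 0, 0, 0, 0, 0]]]}}

```text
time_s: 20.8
tcp_pos: [0.5224, 0.1721, 0.042]
orientation: [3.109, 0.449, 0.0]
wrist_force: [-6.7, -2.1, 10.9]
opening: 0.0468
finger_force: 64.2
```

```bash
python3 go.py 521.8 171.9 42 16.45
```

```text
t 20.80 tcp [522.4 172.1  42. ] xyaw 16.43 tilt [ 0.0003 -0.0006] F [-6.7 -2.1 10.9] M [-0.46  1.18 -0.07] open 46.8 ff 64.2 q7 -1.90
shift before turn [-0.027  0.001 -0.001]
shift after turn [-0.027  0.001 -0.001]
turn z units -0.003 level wx,wy [ 0.005 -0.001]
```

It's home: contact at TCP z 42.0, so the underside is at 36 mm. Releasing and retreating.

Request:
{"op": "move_arm", "data": {"commands": [[[0.2, 0, 0, 0, 0, 0, 0], [0.4, 0, 0, 0, 0, 0, 0], [0.5, 0, 0, 0, 0, 0, 0], [0.5, 0, 0, -0.2, 0, 0, 0], [0.5, 0, 0, -0.6, 0, 0, 0], [0.5, 0, 0, -1, 0, 0, 0], [0.5, 0, 0, -1, 0, 0, 0], [0.5, 0, 0, -1, 0, 0, 0], [0.5, 0, 0, -1, 0, 0, 0], [0.5, 0, 0, -0.5, 0, 0, 0]]]}}

```text
time_s: 21.8
tcp_pos: [0.5233, 0.1727, 0.1767]
orientation: [-3.109, -0.449, -0.006]
wrist_force: [1.0, 0.6, -0.4]
opening: 0.0642
finger_force: 0.0
```

Request:
{"op": "move_arm", "data": {"commands": [[[0.5, 0, 0.5, 0, 0, 0, 0], [0.5, 0, 1, 0, 0, 0, 0], [0.5, 0, 1, 0, 0, 0, 0], [0.5, 0, 1, 0, 0, 0, 0], [0.5, 0, 1, 0, 0, 0, 0], [0.5, 0, 1, 0, 0, 0, 0], [0.5, 0, 1, 0, 0, 0, 0], [0.5, 0, 1, 0, 0, 0, 0], [0.5, 0, 1, 0, 0, 0, 0], [0.5, 0, 1, 0, 0, 0, 0], [0.5, 0, 0, 0, 0, 0, 0], [0.5, 0, 0, 0, 0, 0, 0]]]}}

```text
time_s: 23.0
tcp_pos: [0.5889, -0.057, 0.172]
orientation: [-3.109, -0.446, 0.003]
wrist_force: [1.0, 0.8, -0.5]
opening: 0.0642
finger_force: 0.0
```

```bash
python3 go.py; python3 bar.py .048 190,146,46,50 16.45; python3 - <<'E'
from station import arm
from m import *
t,s=[V(arm.capture(n)) for n in("top","scene")]
z=lambda im,x,y,w,h:cv2.resize(im[y:y+h,x:x+w],(400,300),interpolation=cv2.INTER_CUBIC)
cv2.imwrite("pics/f.png",np.hstack([z(t.im,180,145,80,60),z(s.im,280,180,80,60)]))
E
```

```text
t 23.00 tcp [588.9 -57.  172. ] xyaw 16.33 tilt [-0.002   0.0004] F [ 1.   0.8 -0.5] M [-0.   -0.01 -0.04] open 64.2 ff 0.0 q7 -1.39
bar yaw 16.82 w 76.9 len nan bore [495.6 161.8] tip [620.  199.4]m.py:13: RuntimeWarning: Mean of empty slice.
  k=(abs(q[:,0]-e[0])<6)&(abs(q[:,1]-mid)<(off[1]-off[0])/2-5); ends.append(q[k,0].mean())
  ret = ret.dtype.type(ret / rcount)
```

View pics/f.png

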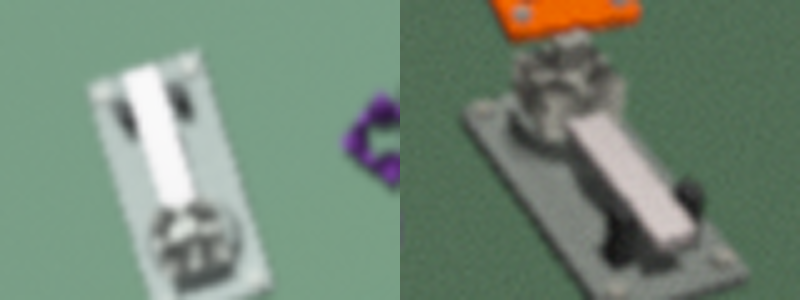

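The top half shows the bar lying centred between the posts at (125,110) and (180,100), with the hub on the housing at (193,245). The scene half shows the arm seated low with the tang sticking out. Handing in.

```bash
python3 -c "
from station import arm
print(arm.job_done())"
```

```text
the job is handed in; nothing more can be done
None
```

The locking arm is fully home on the housing (underside about 36 mm) with its bar between the fork posts and the gripper clear; I handed the job in at about 23 s, and no verdict came back.

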